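# Find the loose clamp bolt on the vacuum rail and hold its cap open

### The job

Swing the yellow keeper bar fully shut until it snaps into its detent, so that the bolt blocks cannot slide off the rail. Then, with every cap shut, tap down on the bolt heads to find the loose one, which sinks under a light push, and lift the blue cap behind that bolt by its ball knob to about 45 degrees, so that a colleague can reach the lock nut. Finish while holding that cap open and still, with the bar still shut; never lift the other two caps, and leave the glassware, tools and spare nut where they are.

Things in the scene. Friction and masses are not known exactly. Their poses are not given: they have to be found in the camera images.
- rail: fixed aluminium plate, 215 x 320 x 12 mm, with three identical grey bolt blocks in a row along its y (50 mm wide, 85 mm apart, tops 52 mm above the table) and a keeper bar at its left (+y) end. Origin under its middle on the table, x away from the robot, z up. Place and yaw differ. Each block: bolt head on the robot's side, behind it a flat blue cap (71 x 50 x 8 mm) with a ball knob.
- keeper (a joint): yellow bar, 150 x 18 x 12 mm, underside 35 mm above the table, turning level about a pivot at the rail's far left corner; rad, 0 = shut at its stop, lying along the rail's -x from the pivot; grows as it swings out to the left (+y), to 1.4. Moves freely, but from about 0.3 to 0.1 it rides over a sprung detent ball (5-12 N at the handle), which then snaps up behind it and keeps it shut.
- keeper_handle (a point): middle (100 mm above the table, top 115 mm) of the upright part of the bar's red round handle post, 14 mm in diameter, standing on the bar from 47 mm up, 130 mm from the pivot
- keeper_pivot (a point): pivot axis of the keeper bar, at the bar's mid-height (41 mm above the table)
- bolt_right (a point): centre of the top face, 74 mm above the table, of the right (-y) bolt's round steel head when not pressed: 24 mm in diameter, 22 mm out of its block. Any of the three may be the loose one: it sinks 6 mm under a push of 1 to 3 N, stops hard, and springs back; the firm ones give less than 1 mm at 10 N.
- knob_right (a point): centre, with the cap shut, of the black ball (24 mm wide, 90 mm above the table, 30 mm above the cap's top, 10 mm stem) on the right (-y) bolt's cap, 58 mm behind the bolt; the point stays there when the cap moves. The cap's hinge axis (along the rail's y) is 60 mm behind (+x) and 38 mm below this point; it turns up to 1.1 rad, weighs 120 g, falls shut when let go.
- bolt_middle (a point): centre of the top face, 74 mm above the table, of the middle bolt's round steel head when not pressed: 24 mm in diameter, 22 mm out of its block. Any of the three may be the loose one: it sinks 6 mm under a push of 1 to 3 N, stops hard, and springs back; the firm ones give less than 1 mm at 10 N.
- knob_middle (a point): centre, with the cap shut, of the black ball (24 mm wide, 90 mm above the table, 30 mm above the cap's top, 10 mm stem) on the middle bolt's cap, 58 mm behind the bolt; the point stays there when the cap moves. The cap's hinge axis (along the rail's y) is 60 mm behind (+x) and 38 mm below this point; it turns up to 1.1 rad, weighs 120 g, falls shut when let go.
- bolt_left (a point): centre of the top face, 74 mm above the table, of the left (+y) bolt's round steel head when not pressed: 24 mm in diameter, 22 mm out of its block. Any of the three may be the loose one: it sinks 6 mm under a push of 1 to 3 N, stops hard, and springs back; the firm ones give less than 1 mm at 10 N.
- knob_left (a point): centre, with the cap shut, of the black ball (24 mm wide, 90 mm above the table, 30 mm above the cap's top, 10 mm stem) on the left (+y) bolt's cap, 58 mm behind the bolt; the point stays there when the cap moves. The cap's hinge axis (along the rail's y) is 60 mm behind (+x) and 38 mm below this point; it turns up to 1.1 rad, weighs 120 g, falls shut when let go.
- bolt_p (a joint): how far the loose bolt is pressed down, m, 0 = not pressed. Which place (right, middle, left) it has differs from run to run.
- cap_p (a joint): opening angle of the cap of the loose bolt, rad, 0 = shut, grows as its free edge rises. Its place differs from run to run.
- bolt_q (a joint): how far one of the firm bolts is pressed down, m, 0 = not pressed. Which place (right, middle, left) it has differs from run to run.
- cap_q (a joint): opening angle of the cap of one of the firm bolts, rad, 0 = shut, grows as its free edge rises. Its place differs from run to run.
- bolt_r (a joint): how far the other firm bolt is pressed down, m, 0 = not pressed. Which place (right, middle, left) it has differs from run to run.
- cap_r (a joint): opening angle of the cap of the other firm bolt, rad, 0 = shut, grows as its free edge rises. Its place differs from run to run.
- bottle_a: clear bottle with blue cap, 56 mm wide, 100 mm tall, behind the rail; bystander, leave alone. Origin at its underside.
- bottle_b: green bottle with blue cap, 52 mm wide, 90 mm tall, behind the rail; bystander, leave alone. Origin at its underside.
- vial: small jar with blue cap, 28 mm wide, 50 mm tall, to the right of the rail; bystander, leave alone. Origin at its underside.
- dish: open clear dish, 90 mm wide, 16 mm tall, to the right of the rail; bystander, leave alone. Origin at its underside.
- driver: black-handled screwdriver, 170 mm long, lying along the right end of the rail; bystander, leave alone. Origin at its underside.
- spanner: steel spanner, 160 mm long, lying behind the rail; bystander, leave alone. Origin at its underside.
- spare_nut: spare brass nut, 24 mm wide, 10 mm tall, lying on the rail plate's front edge between the right and middle blocks; bystander, leave alone. Origin at its underside.

How it is judged:
By the outcome, as a careful person would: the job done as asked, in the order asked, and still so for the second after the job is handed in, while the arm keeps its last pose, push and grip.
It also fails if it takes over 58 s, if anything falls off the work surface, if the arm or the gripper's body presses on something with over 40 N, if the wrist force passes 120 N, or if a joint passes its speed limit or range.

### The arm

A 7-joint arm with a two-finger parallel gripper is mounted at the origin on the work surface. World frame = base frame: x ahead of the robot, y to its left, z up, the work surface at z = 0. Lengths are in mm, angles in rad, forces in N, time in s.
With the tool pointing down it reaches from about 425 to 950 mm from the base axis. Payload 4.7 kg.
Tool frame: the origin (TCP) lies midway between the tips of the shut fingers; the grasp point (between the pads) lies robot.grasp_offset behind it (robot.grasp_offset is the distance from the TCP to the grasp point, in mm); x points along the fingers, y is the direction in which the jaws open and shut, and the axes are right-handed (so a half turn about x gives the same grasp; the last joint's range is limited). The gripper opens to 85 mm and grips with 20 to 120 N. Pads are 22 mm wide; open, the fingers measure 114 mm over their backs; the gripper's body (76 mm by 85 mm) begins 54 mm behind the grasp point. The pads swing forward as they close: fully open they stand 13 mm farther back than shut.
Start: joints at [-1.368, 0.469, -0.049, 1.532, 0.024, 1.141, -0.082], TCP at [155.025, 656.975, 231.335] pointing down, gripper open.
Joint ranges: [-2.59, 2.59], [-0.33, 1.99], [-1.39, 1.29], [0.1, 2.45], [-1.04, 4.18], [0.21, 1.99], [-2.66, 2.66]. Speed limits (rad/s): [2.57, 2.57, 3.14, 3.14, 3.14, 3.14, 3.14].

### API

Orientations are given as a rotation vector (axis times angle).
In Python, from station import monitor, vision, job, models, robot gives the robot as it stands.
- The arm moves only by the tool move_arm, never from a script. Its argument "commands" is a list that holds one entry, the list of rows, each a list of 5 numbers: the closure, from -1 (fully open) to 1 (shut), so that 0 is half open, then the shift along the tool's x, y, z normalised to -1 to 1, where 1 is 0.3 m, then the turn about the tool's x normalised to -1 to 1, where 1 is 180 degrees. In form: [[[jaw, tx, ty, tz, twist], ...]]. A call has 1 to 12 rows; each row is the pose to reach, as a shift and turn from the pose measured when the call began, along the tool's axes at that moment, turning the shorter way round; what a row does not reach only later rows make up. A row lasts 1/10 s, in which the tool goes at most 50 mm and 8.59 degrees, less where a joint would pass 70% of its speed; a pose out of reach is approached as far as the arm can. A call with a number of a shift or a turn outside -1 to 1 is refused whole. A call with a gripper value outside its range is refused whole. The fingers move at their own pace and stop on an object; the grip force is fixed at half the most. Time passes only in rows, so rows that repeat a pose let the fingers close. It gives the time, the measured TCP pose, the force and the opening at its end, in the units of the state.
- monitor.state(): the state, without advancing time (a new reading comes with each control period).
- vision.camera(name): name is "scene" or "top" or "wrist"; returns a dict with "color" (420x560x3 uint8, blue, green, red), "fx", "fy", "cx", "cy" (pixels), "eye" and "orientation" of the camera in the world. Camera axes: x right, y up, looking along -z (the intrinsics and any distortion apply to the point x, -y, -z); pixel columns grow to the right and rows downward; lengths in mm; the calibration is good to about 2 mm. A picture is of the moment at which its call begins. There is no depth.
- job.sign_off(): hands the job in, once; it reports no verdict.
Trained networks look in a picture, given as the dict that the camera call returned (one of the last four; its "shot" number tells which), for a name from the list of things; names that differ only in an ending like _2 or _b are one class to them, and where a whole thing is asked for, a point or a joint stands for the part that bears it (a point fixed in the world has none). Each returns a list of dicts, best first, with "conf" (0 to 1); they miss things now and then, are a little off and sometimes report something else, mostly with a low value. They report only what shows in the picture. A call takes as long as a camera call.
- models.silhouettes(name, picture): "region" (420x560 bool, what is visible of it) and "bbox" ([left, top, width, height] in pixels, round what is visible of it).
The state is a dict: "clock": time; "joints": joint angles; "joint_velocities": joint speeds; "joint_torque": joint torques, N m; "tcp_pos": TCP position; "orientation": TCP orientation; "wrist_force": force on the tool from outside, world axes, zero at the start; "ft_torque": the same for the moment, N m; "opening": finger opening in mm.
Only numpy, scipy, OpenCV 4.12 (cv2) and the standard library are available. Lean on these libraries where they do the work, as an engineer would, in place of code of your own. Each camera call takes 0.05 s, during which the arm holds its last target.

## Working session

There is one attempt and no reset: what is moved stays moved. The work goes in short steps, Python scripts to look and compute and a tool call to move; the robot and the scene stay as the last step left them, time stands still between calls to the robot, and variables do not carry over. Pictures are saved under pics/ and viewed, and the job is handed in when it is done.

Besides the shell and the picture viewer there is one more tool, called as name([rows], argument=value, ...), one row to a line, values as JSON. move_arm: Moves the arm, as the interface text tells. Its arguments: {"type":"object","properties":{"commands":{"type":"array","items":{"type":"array","items":{"type":"array","items":{"type":"number"}}}}},"required":["commands"]}

```bash
mkdir -p pics; ls
cat > h.py <<'E'
import numpy as np, cv2
from scipy.spatial.transform import Rotation as R
from station import monitor, vision, job, models, robot
E
python3 - <<'E'
from h import *
s=monitor.state();print(s)
print(robot.grasp_offset)
for n in ["scene","top"]:
    p=vision.camera(n); cv2.imwrite(f"pics/{n}0.png",p["color"]); print({k:v for k,v in p.items() if k!="color"})
E
```

```text
pics
{'clock': 0.0, 'joints': array([-1.36788977,  0.46944079, -0.04858209,  1.53369126,  0.02410242,
        1.14097546, -0.08234806]), 'joint_velocities': array([ 0.00017716, -0.00173875,  0.00182085, -0.00177768,  0.00105005,
        0.00036572, -0.00061806]), 'joint_torque': array([ 5.65854862e-04, -5.10312188e+01, -4.64495842e-02, -2.37711489e+01,
        1.06694642e-02,  7.65622768e-03,  7.46331636e-06]), 'tcp_pos': array([154.93672453, 656.38539698, 230.26293614]), 'orientation': array([ 0.18049787,  1.56326734, -0.18352522]), 'wrist_force': array([-1.33353371,  0.60099464,  0.23013768]), 'ft_torque': array([ 0.00553077,  0.0006917 , -0.03170963]), 'opening': 85.60451634522308}
18.700000000000003
{'fx': 517.5510034665464, 'fy': 517.5510034665464, 'cx': 285.69995636421146, 'cy': 206.89471610479262, 'eye': array([1006.45366095, -246.69697061,  825.82130849]), 'orientation': array([0.50545619, 0.29608565, 1.03938578]), 'shot': 1}
{'fx': 399.63976284065734, 'fy': 399.63976284065734, 'cx': 279.4384677378397, 'cy': 203.6237152726631, 'eye': array([472.76761477, -30.3994735 , 902.89791165]), 'orientation': array([ 0.13827951, -0.09346238, -1.57759406]), 'shot': 2}
```

View pics/scene0.png

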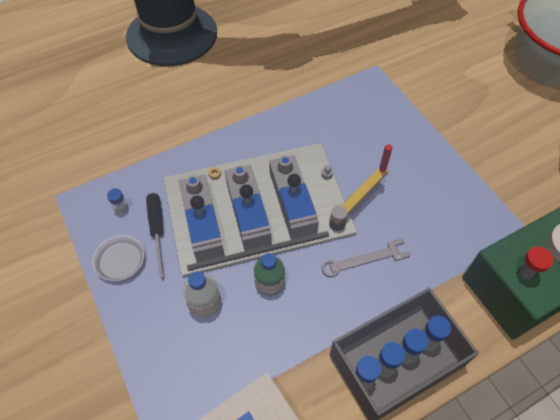

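View pics/top0.png

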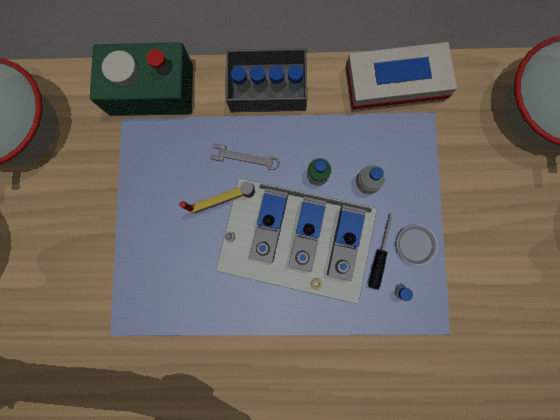

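```bash
cat >> h.py <<'E'
def proj(p,P):
    P=np.atleast_2d(P); M=R.from_rotvec(p["orientation"]).as_matrix()
    q=(P-p["eye"])@M; return np.c_[p["cx"]+p["fx"]*q[:,0]/-q[:,2], p["cy"]-p["fy"]*q[:,1]/-q[:,2]]
# rail-frame geometry filled after fit
E
python3 - <<'E'
from h import *
for n in ["scene","top"]:
    p=vision.camera(n)
    for t in ["rail","keeper_handle","keeper","bolt_right","bolt_left","knob_right","knob_left","knob_middle"]:
        for d in models.silhouettes(t,p)[:4]:
            ys,xs=np.nonzero(d["region"]); print(n,t,round(d["conf"],2),np.round(d["bbox"]),xs.mean().round(1),ys.mean().round(1),len(xs))
E
```

```text
scene rail 0.7 [166. 147. 226. 131.] 269.4 207.1 10683
scene rail 0.43 [331. 143.  59.  80.] 362.1 188.4 1074
scene rail 0.41 [322. 239.  89.  36.] 365.9 257.6 1003
scene keeper_handle 0.93 [331. 142.  59.  79.] 362.4 187.9 975
scene keeper 0.89 [330. 144.  62.  81.] 362.1 188.2 1000
scene keeper 0.39 [162. 140. 234. 139.] 268.6 207.0 10822
scene bolt_right 0.96 [163. 140. 226. 136.] 270.2 207.5 9949
scene bolt_left 0.74 [161. 144. 229. 131.] 269.2 207.2 10688
scene knob_right 0.73 [163. 143. 232. 131.] 269.2 207.3 10519
scene knob_right 0.36 [210. 170.  11.   9.] 214.3 172.6 112
scene knob_middle 0.97 [164. 142. 227. 134.] 269.3 207.4 10529
scene knob_middle 0.35 [332. 142.  57.  82.] 362.7 187.5 1027
top rail 0.91 [180. 177. 197. 128.] 286.2 241.5 9005
top rail 0.67 [355. 162.  31.  32.] 370.5 179.0 658
top rail 0.6 [397. 290.  15.  11.] 403.5 293.3 199
top keeper_handle 0.94 [184. 180.  71.  40.] 216.9 198.3 743
top keeper_handle 0.68 [336. 208.  30.  39.] 350.4 226.7 828
top keeper 0.92 [178. 182.  73.  33.] 217.9 198.0 682
top bolt_right 0.58 [179. 179. 194. 123.] 285.6 241.0 9331
top bolt_left 0.85 [179. 178. 197. 123.] 285.2 241.1 9014
top knob_right 0.59 [178. 182. 196. 124.] 285.6 241.4 8792
top knob_right 0.54 [175. 179.  78.  33.] 217.6 198.1 700
top knob_left 0.75 [181. 180. 199. 124.] 285.8 240.8 9135
top knob_middle 0.89 [179. 177. 199. 128.] 285.5 241.2 9052
top knob_middle 0.19 [257. 242.  12.  11.] 262.2 248.1 101
```

Run:
```python
import cv2
a=cv2.imread("pics/top0.png")[170:310,170:390];cv2.imwrite("pics/topz.png",cv2.resize(a,None,fx=3.6,fy=3.6,interpolation=2))
a=cv2.imread("pics/scene0.png")[130:280,150:410];cv2.imwrite("pics/scz.png",cv2.resize(a,None,fx=3,fy=3,interpolation=2))
```

```text
(no output)
```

View pics/topz.png

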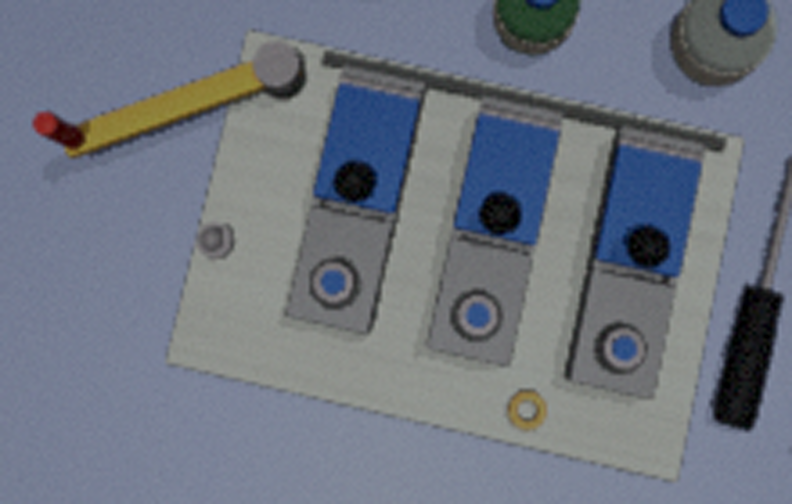

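View pics/scz.png

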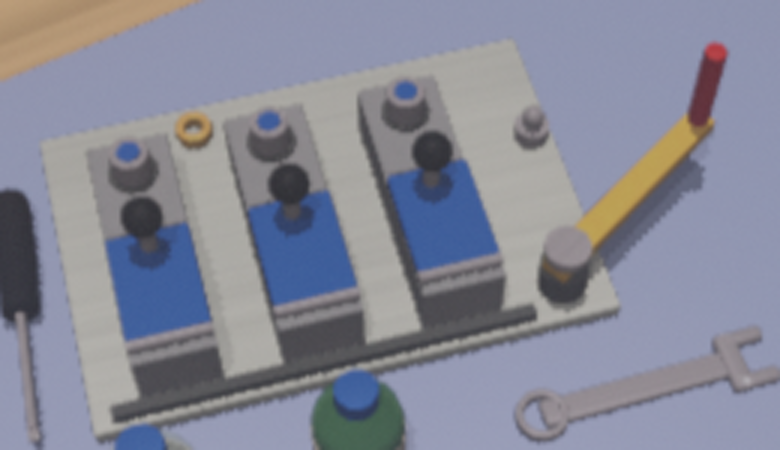

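```bash
cat > fit.py <<'E'
from h import *
from scipy.optimize import least_squares
p={n:vision.camera(n) for n in ["scene","top"]}
T=lambda a:np.array(a)/3.6+170
S=lambda a:np.array(a)/3+[150,130]
T_b=T([(333,282),(477,315),(624,347)]);T_k=T([(355,181),(500,213),(648,245)]);T_h=T([(45,123)]);T_c=T([(250,30),(743,137),(678,480),(168,362)])
S_b=S([(406,91),(268,121),(127,152)]);S_k=S([(432,151),(289,184),(142,217)]);S_h=S([(715,50)]);S_c=S([(618,308),(98,437),(42,143),(515,40)])
T_p=T([(280,62)]);S_p=S([(568,243)])
def world(th):
    x,y,w,xb,yb,hx,hy,px,py,pz=th
    c,s=np.cos(w),np.sin(w)
    f=lambda L:np.array([[x+c*a-s*b,y+s*a+c*b,z] for a,b,z in L])
    return dict(c=f([(107.5,160,12),(107.5,-160,12),(-107.5,-160,12),(-107.5,160,12)]),b=f([(xb,yb+d,74) for d in(85,0,-85)]),k=f([(xb+58,yb+d,90) for d in(85,0,-85)]),h=f([(hx,hy,115)]),p=f([(px,py,pz)]))
def res(th):
    W=world(th);r=[]
    off={"top":th[10:12],"scene":th[12:14]}
    for n,O in(("top",dict(c=T_c,b=T_b,k=T_k,h=T_h,p=T_p)),("scene",dict(c=S_c,b=S_b,k=S_k,h=S_h,p=S_p))):
        for k in O: r.append((proj(p[n],W[k])-O[k]+off[n]).ravel())
    r.append(th[10:14]/1.0)
    return np.concatenate(r)
def res10(th): return res(th)
x0=np.r_[450,-40,-.2,-60,0,40,290,90,140,60,0,0,0,0]
s=least_squares(lambda t:res(t),x0,loss="soft_l1")
th=s.x;np.set_printoptions(suppress=True,precision=1)
print(th, "yaw",th[2]);r=res(th)[:-4].reshape(-1,2);print(r)
W=world(th)
for k in W:print(k,W[k])
d=th[5:7]-th[7:9];print("r",np.hypot(*d),"ang from -x",np.arctan2(d[1],-d[0]))
E
python3 fit.py
```

```text
Traceback (most recent call last):
  File "fit.py", line 23, in <module>
    s=least_squares(lambda t:res(t),x0,loss="soft_l1")
  File "fit.py", line 23, in <lambda>
    s=least_squares(lambda t:res(t),x0,loss="soft_l1")
                             ~~~^^^
  File "fit.py", line 15, in res
    W=world(th);r=[]
  File "fit.py", line 10, in world
    x,y,w,xb,yb,hx,hy,px,py,pz=th
    ^^^^^^^^^^^^^^^^^^^^^^^^^^
ValueError: too many values to unpack (expected 10)
```

```bash
sed -i 's/pz=th$/pz=th[:10]/' fit.py; python3 fit.py
```

```text
[527.8 -42.9  -0.2 -38.6 -20.   10.9 238.7  82.3 128.3  59.5   0.4   0.9
   0.4   1. ] yaw -0.23112479678699704
[[-0.9 -0.9]
 [ 0.8 -0.5]
 [ 0.1  0.3]
 [-1.  -0.2]
 [ 0.  -0.1]
 [ 0.3 -0.1]
 [ 0.2  0.3]
 [-0.2 -0.1]
 [ 0.2  0.1]
 [ 0.2  0.4]
 [ 0.1  0. ]
 [-0.6 -0.2]
 [ 1.7 -0.3]
 [-1.2  0.3]
 [-1.  -0.4]
 [-0.2 -0.7]
 [-0.1 -0.1]
 [ 0.2  0. ]
 [ 0.4  0.1]
 [ 0.2  0.1]
 [ 0.1 -0. ]
 [ 0.   0.1]
 [ 0.1 -0. ]
 [-0.5  0.1]]
c [[ 669.1   88.3   12. ]
 [ 595.8 -223.2   12. ]
 [ 386.5 -174.    12. ]
 [ 459.8  137.5   12. ]]
b [[ 505.1   29.2   74. ]
 [ 485.6  -53.5   74. ]
 [ 466.2 -136.3   74. ]]
k [[ 561.6   15.9   90. ]
 [ 542.1  -66.8   90. ]
 [ 522.6 -149.5   90. ]]
h [[593. 187. 115.]]
p [[637.2  63.1  59.5]]
r 131.47356830521647 ang from -x 0.9967216906807149
```

```bash
cat >> h.py <<'E'
O=np.array([527.8,-42.9]);W=-0.2311
c_,s_=np.cos(W),np.sin(W)
def rw(a,b,z): return np.array([O[0]+c_*a-s_*b,O[1]+s_*a+c_*b,z])
def wr(P): d=np.array(P[:2])-O; return np.r_[c_*d[0]+s_*d[1],-s_*d[0]+c_*d[1],P[2]]
def go(pts,yang=None):
    """pts: rail-frame TCP targets; yang: wanted angle of tool y in rail frame (mod pi)"""
    s=monitor.state(); M=R.from_rotvec(s["orientation"]).as_matrix()
    print("clk",s["clock"],"tcp rail",wr(s["tcp_pos"]).round(1),"F",s["wrist_force"].round(1),"open",round(s["opening"],1))
    print("tool axes in world",M.round(3).tolist())
    ang=np.arctan2(M[1,1],M[0,1])-W; print("tool y rail deg",np.degrees(ang).round(1))
    tw=0
    if yang is not None:
        d=(yang-ang+np.pi/2)%np.pi-np.pi/2; tw=d*np.sign(M[2,0])  # rotate about tool x (down): world angle +d = -d about x
        print("twist",round(tw/np.pi,4),"deg",np.degrees(d).round(1), "j7",s["joints"][6])
    for p in pts: print(p,"->",(M.T@(rw(*p)-s["tcp_pos"])/300).round(4))
E
python3 - <<'E'
from h import *
go([(10.9,238.7,190),(10.9,238.7,150),(10.9,238.7,78)],np.pi/2-0.4)
E
```

```text
clk 1.2 tcp rail [-523.2  595.9  231.3] F [ 0.3 -0.2  0.4] open 85.5
tool axes in world [[-0.0, 0.23, 0.973], [0.0, 0.973, -0.23], [-1.0, 0.0, -0.0]]
tool y rail deg 90.0
twist 0.1271 deg -22.9 j7 -0.0822929168735267
(10.9, 238.7, 190) -> [ 0.1376 -1.1893  1.7811]
(10.9, 238.7, 150) -> [ 0.271  -1.1893  1.7811]
(10.9, 238.7, 78) -> [ 0.511  -1.1893  1.7811]
```

move_arm([
  [[0.05,0.07,-0.6,0.9,0.127],[0.05,0.07,-0.6,0.9,0.127],[0.05,0.07,-0.6,0.9,0.127],[0.05,0.07,-0.6,0.9,0.127],[0.05,0.07,-0.6,0.9,0.127],[0.05,0.07,-0.6,0.9,0.127],[0.05,0.07,-0.6,0.9,0.127],[0.05,0.07,-0.6,0.9,0.127]],
])

```text
clock: 2.0
tcp_pos: [380.4, 415.4, 210.4]
orientation: [0.5, 1.51, -0.501]
wrist_force: [0.6, -0.6, 0.4]
opening: 40.5
```

Run:
```python
from h import *
go([(10.9,238.7,190),(10.9,238.7,150),(10.9,238.7,78)],np.pi/2-0.4)
```

```text
clk 2.0 tcp rail [-248.5  412.4  210.4] F [ 0.6 -0.6  0.4] open 40.5
tool axes in world [[0.002, 0.597, 0.802], [-0.002, 0.802, -0.597], [-1.0, -0.0, 0.002]]
tool y rail deg 66.6
twist -0.0027 deg 0.5 j7 0.06845450335670908
(10.9, 238.7, 190) -> [ 0.0704 -0.1879  1.0233]
(10.9, 238.7, 150) -> [ 0.2037 -0.1879  1.023 ]
(10.9, 238.7, 78) -> [ 0.4437 -0.1878  1.0224]
```

move_arm([
  [[0.05,0.07,-0.188,1.0,0],[0.05,0.07,-0.188,1.0,0],[0.05,0.07,-0.188,1.0,0],[0.05,0.07,-0.188,1.0,0],[0.05,0.07,-0.188,1.0,0],[0.05,0.07,-0.188,1.0,0],[0.05,0.07,-0.188,1.0,0],[0.05,0.07,-0.188,1.0,0],[0.05,0.07,-0.188,1.0,0]],
])

```text
clock: 2.9
tcp_pos: [586.3, 193.5, 189.9]
orientation: [0.499, 1.512, -0.499]
wrist_force: [-0.3, 0.9, -0.5]
opening: 40.1
```

Run:
```python
from h import *
go([(10.9,238.7,150),(10.9,238.7,78)],np.pi/2-0.4)
p=vision.camera("wrist"); cv2.imwrite("pics/w1.png",p["color"])
p=vision.camera("scene"); cv2.imwrite("pics/s1.png",p["color"])
```

```text
clk 2.9 tcp rail [  2.8 243.5 189.9] F [-0.3  0.9 -0.5] open 40.1
tool axes in world [[0.0, 0.595, 0.804], [-0.0, 0.804, -0.595], [-1.0, 0.0, 0.0]]
tool y rail deg 66.7
twist -0.0018 deg 0.3 j7 0.6470097990321286
(10.9, 238.7, 150) -> [ 0.133  -0.0041  0.031 ]
(10.9, 238.7, 78) -> [ 0.373  -0.0041  0.0308]
```

View pics/w1.png

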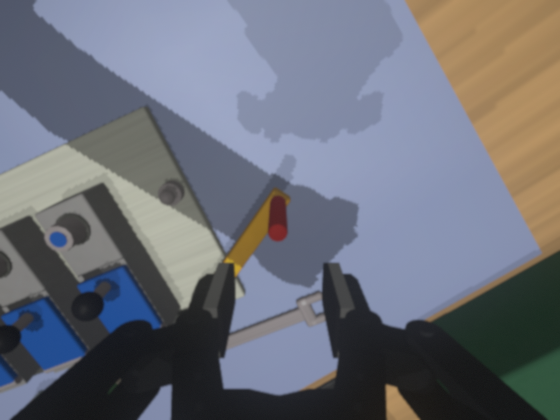

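View pics/s1.png

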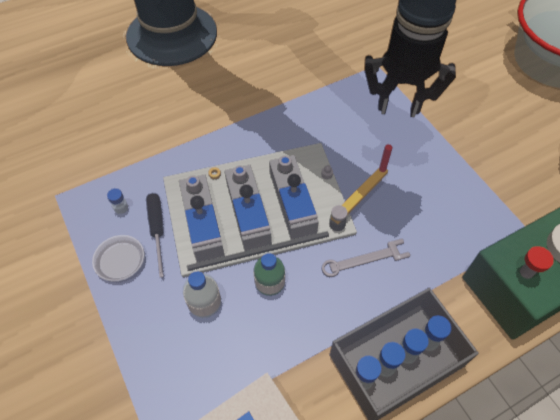

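move_arm([
  [[0.05,0.13,-0.004,0.031,0],[0.05,0.25,-0.004,0.031,0],[0.05,0.38,-0.004,0.031,0],[0.05,0.38,-0.004,0.031,0],[0.05,0.38,-0.004,0.031,0]],
])

```text
clock: 3.5
tcp_pos: [592.3, 189.2, 76.5]
orientation: [0.496, 1.513, -0.495]
wrist_force: [1.0, 0.1, 1.1]
opening: 40.7
```

Run:
```python
from h import *
pts=[]
# cage centre leads such that the outer finger (at +y side, 20+ mm) pushes: tool centre = post - gap inward
n=np.array([-np.sin(.4),-np.cos(.4)])
for t in [0.9,.8,.7,.6,.5,.4,.35,.3,.25,.2,.15,.1,.05,0]:
    post=np.array([82.3-130*np.cos(t),128.3+130*np.sin(t)]); c=post+n*13
    pts.append((*c.round(1),76))
go(pts)
```

```text
clk 3.5 tcp rail [  9.6 240.7  76.5] F [1.  0.1 1.1] open 40.7
tool axes in world [[0.0, 0.591, 0.806], [0.0, 0.806, -0.591], [-1.0, 0.0, -0.0]]
tool y rail deg 67.0
(np.float64(-3.6), np.float64(218.2), 76) -> [ 0.0018 -0.0863 -0.0113]
(np.float64(-13.3), np.float64(209.6), 76) -> [ 0.0018 -0.1253 -0.0298]
(np.float64(-22.2), np.float64(200.1), 76) -> [ 0.0018 -0.166  -0.0447]
(np.float64(-30.1), np.float64(189.7), 76) -> [ 0.0017 -0.2083 -0.0554]
(np.float64(-36.8), np.float64(178.7), 76) -> [ 0.0017 -0.2507 -0.0616]
(np.float64(-42.5), np.float64(167.0), 76) -> [ 0.0017 -0.2941 -0.0639]
(np.float64(-44.9), np.float64(160.9), 76) -> [ 0.0017 -0.3159 -0.0633]
(np.float64(-47.0), np.float64(154.7), 76) -> [ 0.0017 -0.3377 -0.0616]
(np.float64(-48.7), np.float64(148.5), 76) -> [ 0.0017 -0.3589 -0.0588]
(np.float64(-50.2), np.float64(142.2), 76) -> [ 0.0017 -0.3802 -0.0552]
(np.float64(-51.3), np.float64(135.8), 76) -> [ 0.0017 -0.4012 -0.0502]
(np.float64(-52.1), np.float64(129.3), 76) -> [ 0.0017 -0.4222 -0.0442]
(np.float64(-52.6), np.float64(122.8), 76) -> [ 0.0017 -0.4428 -0.0372]
(np.float64(-52.8), np.float64(116.3), 76) -> [ 0.0017 -0.463  -0.0294]
```

move_arm([
  [[0.05,0,-0.04,0.0,0],[0.05,0,-0.086,-0.011,0],[0.05,0,-0.125,-0.03,0],[0.05,0,-0.166,-0.045,0],[0.05,0,-0.208,-0.055,0],[0.05,0,-0.25,-0.062,0],[0.05,0,-0.272,-0.063,0],[0.05,0,-0.294,-0.064,0],[0.05,0,-0.294,-0.064,0]],
])

```text
clock: 4.4
tcp_pos: [524.3, 128.4, 76.5]
orientation: [0.496, 1.513, -0.497]
wrist_force: [-0.4, -0.9, -1.1]
opening: 40.7
```

Run:
```python
from h import *
n=np.array([-np.sin(.4),-np.cos(.4)]);pts=[]
for t in [.3,.25,.2,.15,.1,.05,0]:
    post=np.array([82.3-130*np.cos(t),128.3+130*np.sin(t)]); c=post+n*13
    pts.append((*c.round(1),76))
go(pts)
p=vision.camera("scene"); cv2.imwrite("pics/s2.png",p["color"])
```

```text
clk 4.4 tcp rail [-42.7 165.9  76.5] F [-0.4 -0.9 -1.1] open 40.7
tool axes in world [[-0.0, 0.592, 0.806], [-0.0, 0.806, -0.592], [-1.0, -0.001, -0.0]]
tool y rail deg 66.9
(np.float64(-47.0), np.float64(154.7), 76) -> [ 0.0017 -0.04    0.0013]
(np.float64(-48.7), np.float64(148.5), 76) -> [ 0.0017 -0.0613  0.0042]
(np.float64(-50.2), np.float64(142.2), 76) -> [ 0.0017 -0.0825  0.0078]
(np.float64(-51.3), np.float64(135.8), 76) -> [ 0.0017 -0.1036  0.0128]
(np.float64(-52.1), np.float64(129.3), 76) -> [ 0.0017 -0.1246  0.0189]
(np.float64(-52.6), np.float64(122.8), 76) -> [ 0.0017 -0.1452  0.0258]
(np.float64(-52.8), np.float64(116.3), 76) -> [ 0.0017 -0.1654  0.0337]
```

View pics/s2.png

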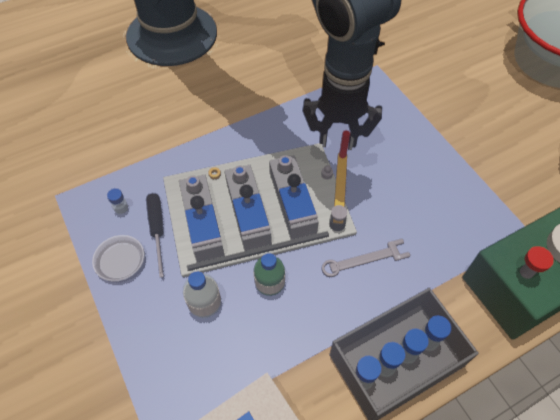

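move_arm([
  [[0.05,0,-0.02,0.001,0],[0.05,0,-0.04,0.001,0],[0.05,0,-0.061,0.004,0],[0.05,0,-0.082,0.008,0],[0.05,0,-0.104,0.013,0],[0.05,0,-0.125,0.019,0],[0.05,0,-0.145,0.026,0],[0.05,0,-0.155,0.03,0],[0.05,0,-0.155,0.03,0]],
])

```text
clock: 5.35
tcp_pos: [504.3, 85.0, 76.5]
orientation: [0.497, 1.513, -0.498]
wrist_force: [-0.5, -0.7, -0.6]
opening: 40.5
```

Run:
```python
from h import *
n=np.array([-np.sin(.4),-np.cos(.4)]);pts=[]
for t in [.05,0]:
  for g in (13,17):
    post=np.array([82.3-130*np.cos(t),128.3+130*np.sin(t)]); c=post+n*g
    pts.append((*c.round(1),76))
go(pts)
p=vision.camera("top"); cv2.imwrite("pics/t3.png",cv2.resize(p["color"][160:310,160:390],None,fx=3.4,fy=3.4))
p=vision.camera("scene"); cv2.imwrite("pics/s3.png",cv2.resize(p["color"][60:290,150:430],None,fx=2.6,fy=2.6))
```

```text
clk 5.35 tcp rail [-52.2 119.1  76.5] F [-0.5 -0.7 -0.6] open 40.5
tool axes in world [[-0.0, 0.593, 0.805], [-0.001, 0.805, -0.593], [-1.0, -0.001, 0.0]]
tool y rail deg 66.9
(np.float64(-52.6), np.float64(122.8), 76) -> [ 0.0015  0.0108 -0.0062]
(np.float64(-54.2), np.float64(119.1), 76) -> [ 0.0015 -0.0026 -0.0063]
(np.float64(-52.8), np.float64(116.3), 76) -> [ 0.0015 -0.0093  0.0017]
(np.float64(-54.3), np.float64(112.6), 76) -> [ 0.0016 -0.0226  0.0019]
```

View pics/s3.png

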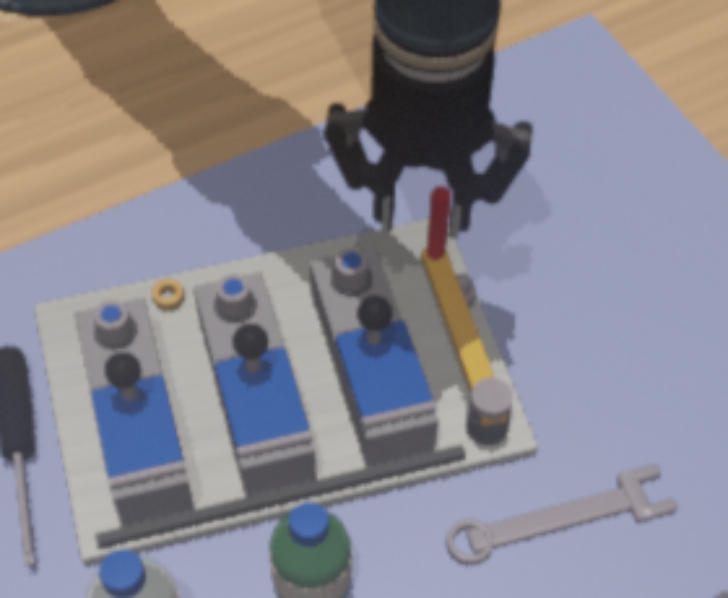

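View pics/t3.png

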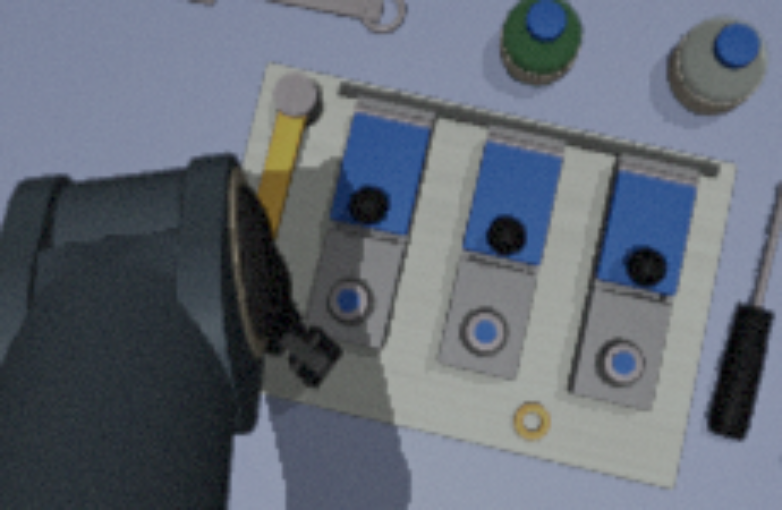

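move_arm([
  [[0.05,0,-0.006,0.001,0],[0.05,0,-0.012,0.001,0],[0.05,0,-0.016,0.001,0],[0.05,0,-0.016,0.001,0]],
])

```text
clock: 5.85
tcp_pos: [503.1, 83.2, 76.6]
orientation: [0.497, 1.511, -0.494]
wrist_force: [3.3, 3.6, -4.1]
opening: 40.6
```

move_arm([
  [[0.05,0,-0.012,0,0],[0.05,0,-0.018,0,0],[0.05,0,-0.018,0,0],[0.05,0,-0.018,0,0]],
])

```text
clock: 6.25
tcp_pos: [503.2, 83.0, 76.8]
orientation: [0.5, 1.506, -0.486]
wrist_force: [8.7, 10.3, -9.5]
opening: 40.7
```

Run:
```python
from h import *
go([(-47.7,128.3,76),(-47.7,128.3,190)],np.pi/2)
```

```text
clk 6.25 tcp rail [-52.7 116.9  76.8] F [ 8.7 10.3 -9.5] open 40.7
tool axes in world [[0.011, 0.589, 0.808], [0.006, 0.808, -0.589], [-1.0, 0.011, 0.005]]
tool y rail deg 67.1
twist -0.1269 deg 22.9 j7 0.8329553580242193
(-47.7, 128.3, 76) -> [0.0031 0.0414 0.0007]
(-47.7, 128.3, 190) -> [-0.3768  0.0455  0.0027]
```

move_arm([
  [[0.05,0,0.04,0,0],[0.05,0,0.04,0,0],[0.05,-0.15,0.04,0,0],[0.05,-0.3,0.04,0,0],[0.05,-0.3,0.04,0,0],[1,-0.3,0.04,0,-0.127],[1,-0.3,0.04,0,-0.127],[1,-0.3,0.04,0,-0.127],[1,-0.3,0.04,0,-0.127],[1,-0.3,0.04,0,-0.127]],
])

```text
clock: 7.25
tcp_pos: [508.9, 91.6, 166.5]
orientation: [0.188, 1.554, -0.178]
wrist_force: [0.3, 0.1, -0.5]
opening: 0.2
```

Run:
```python
from h import *
go([(-38.6,65,140),(-38.6,65,85)],np.pi/2)
p=vision.camera("scene"); cv2.imwrite("pics/s4.png",cv2.resize(p["color"][60:290,150:430],None,fx=2.6,fy=2.6))
```

```text
clk 7.25 tcp rail [-49.2 126.6 166.5] F [ 0.3  0.1 -0.5] open 0.2
tool axes in world [[0.009, 0.232, 0.973], [0.005, 0.973, -0.232], [-1.0, 0.007, 0.008]]
tool y rail deg 89.9
twist -0.0008 deg 0.1 j7 1.1433060181066543
(-38.6, 65, 140) -> [ 0.0872 -0.2058  0.0352]
(-38.6, 65, 85) -> [ 0.2705 -0.2071  0.0337]
```

View pics/s4.png

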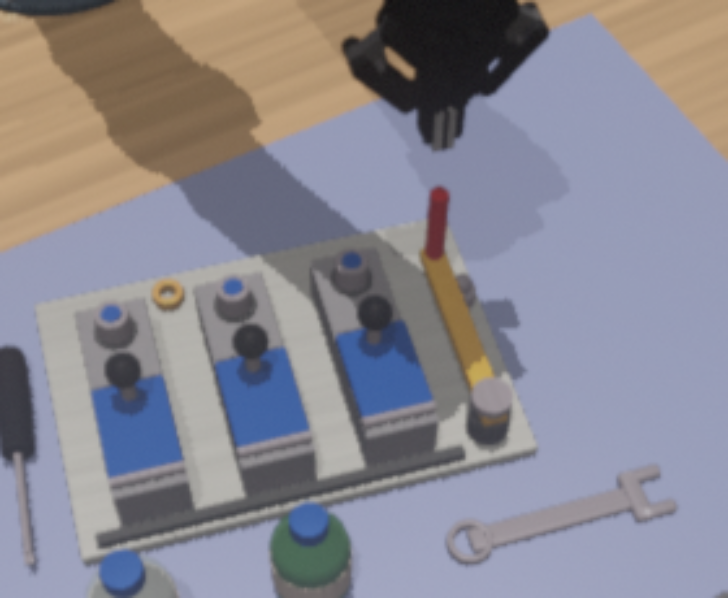

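move_arm([
  [[1,0.087,-0.206,0.035,0],[1,0.087,-0.206,0.035,0],[1,0.18,-0.206,0.034,0],[1,0.28,-0.206,0.034,0],[1,0.28,-0.206,0.034,0],[1,0.28,-0.206,0.034,0]],
])

```text
clock: 7.9
tcp_pos: [505.4, 29.6, 82.3]
orientation: [0.188, 1.555, -0.179]
wrist_force: [-0.0, -0.4, 0.2]
opening: 0.4
```

Run:
```python
from h import *
go([(-38.6,65,76),(-38.6,65,74),(-38.6,65,70),(-38.6,65,66)],np.pi/2)
```

```text
clk 7.9 tcp rail [-38.4  65.4  82.3] F [-0.  -0.4  0.2] open 0.4
tool axes in world [[0.009, 0.232, 0.973], [0.005, 0.973, -0.232], [-1.0, 0.007, 0.007]]
tool y rail deg 89.8
twist -0.0009 deg 0.2 j7 1.3070396434822007
(-38.6, 65, 76) -> [ 0.0209 -0.0015 -0.0007]
(-38.6, 65, 74) -> [ 0.0275 -0.0016 -0.0008]
(-38.6, 65, 70) -> [ 0.0409 -0.0017 -0.0009]
(-38.6, 65, 66) -> [ 0.0542 -0.0018 -0.001 ]
```

move_arm([
  [[1,0.014,-0.001,0,0],[1,0.024,-0.001,0,0],[1,0.034,-0.001,0,0],[1,0.038,-0.001,0,0],[1,0.038,-0.001,0,0],[1,0.038,-0.001,0,0]],
])

```text
clock: 8.5
tcp_pos: [506.2, 29.5, 73.3]
orientation: [0.189, 1.553, -0.178]
wrist_force: [-4.4, -0.6, 17.4]
opening: -0.1
```

move_arm([
  [[1,-0.04,0,0,0],[1,-0.1,0,0,0],[1,-0.1,-0.14,0,0],[1,-0.1,-0.28,0,0],[1,-0.1,-0.28,0,0],[1,-0.1,-0.28,0,0]],
])

```text
clock: 9.1
tcp_pos: [486.4, -53.2, 103.0]
orientation: [0.191, 1.552, -0.18]
wrist_force: [-0.2, 0.1, 0.8]
opening: -0.3
```

Run:
```python
from h import *
go([(-38.6,-20,82),(-38.6,-20,74),(-38.6,-20,70)],np.pi/2)
```

```text
clk 9.1 tcp rail [-37.9 -19.5 103. ] F [-0.2  0.1  0.8] open -0.3
tool axes in world [[0.011, 0.234, 0.972], [0.006, 0.972, -0.234], [-1.0, 0.008, 0.01]]
tool y rail deg 89.7
twist -0.0018 deg 0.3 j7 1.4718386499692278
(-38.6, -20, 82) -> [ 0.0699 -0.0024 -0.0029]
(-38.6, -20, 74) -> [ 0.0966 -0.0026 -0.0032]
(-38.6, -20, 70) -> [ 0.1099 -0.0027 -0.0033]
```

move_arm([
  [[1,0.04,-0.002,-0.003,0],[1,0.07,-0.002,-0.003,0],[1,0.085,-0.002,-0.003,0],[1,0.095,-0.002,-0.003,0],[1,0.103,-0.002,-0.003,0],[1,0.107,-0.002,-0.003,0],[1,0.107,-0.002,-0.003,0],[1,0.107,-0.002,-0.003,0]],
])

```text
clock: 9.9
tcp_pos: [485.9, -53.2, 71.1]
orientation: [0.191, 1.552, -0.18]
wrist_force: [-1.1, 0.6, 1.2]
opening: -0.2
```

move_arm([
  [[1,0.006,0,0,0],[1,0.006,0,0,0],[1,0.006,0,0,0]],
])

```text
clock: 10.2
tcp_pos: [486.0, -53.3, 69.4]
orientation: [0.191, 1.552, -0.18]
wrist_force: [-0.2, 1.2, 1.3]
opening: 0.0
```

move_arm([
  [[1,-0.05,0,0,0],[1,-0.11,0,0,0],[1,-0.11,-0.14,0,0],[1,-0.11,-0.28,0,0],[1,-0.11,-0.28,0,0],[1,-0.11,-0.28,0,0]],
])

```text
clock: 10.8
tcp_pos: [465.8, -136.3, 101.7]
orientation: [0.193, 1.551, -0.182]
wrist_force: [-0.3, -0.3, -0.3]
opening: 0.2
```

Run:
```python
from h import *
go([(-38.6,-105,82),(-38.6,-105,74),(-38.6,-105,71)],np.pi/2)
```

```text
clk 10.8 tcp rail [ -39.  -105.1  101.7] F [-0.3 -0.3 -0.3] open 0.2
tool axes in world [[0.012, 0.237, 0.971], [0.006, 0.971, -0.237], [-1.0, 0.008, 0.011]]
tool y rail deg 89.5
twist -0.0027 deg 0.5 j7 1.660211056303311
(-38.6, -105, 82) -> [ 0.0656 -0.0003  0.0006]
(-38.6, -105, 74) -> [ 0.0923 -0.0005  0.0003]
(-38.6, -105, 71) -> [ 0.1023 -0.0006  0.0002]
```

Middle sank 4.6 mm at ~1.3 N. Checking the right one too.

move_arm([
  [[1,0.04,0,0,0],[1,0.066,0,0,0],[1,0.08,0,0,0],[1,0.09,0,0,0],[1,0.098,0,0,0],[1,0.102,0,0,0],[1,0.102,0,0,0],[1,0.102,0,0,0]],
])

```text
clock: 11.6
tcp_pos: [465.9, -135.3, 73.0]
orientation: [0.194, 1.552, -0.18]
wrist_force: [-6.8, 2.1, 22.3]
opening: 0.0
```

move_arm([
  [[1,-0.05,0,0,0],[1,-0.15,0,0,0],[1,-0.3,0,0,0],[1,-0.3,0,0,0],[-0.1,-0.3,0.14,0.1,0],[-0.1,-0.3,0.283,0.195,0],[-0.1,-0.3,0.283,0.195,0],[-0.1,-0.3,0.283,0.195,0]],
])

```text
clock: 12.4
tcp_pos: [542.3, -65.7, 163.4]
orientation: [0.191, 1.554, -0.178]
wrist_force: [-1.0, -0.9, -0.1]
opening: 47.3
```

Run:
```python
from h import *
go([(19.4,-20,120),(19.4,-20,90-18.7)],np.pi/2)
p=vision.camera("scene"); cv2.imwrite("pics/s5.png",cv2.resize(p["color"][60:290,150:430],None,fx=2.6,fy=2.6))
p=vision.camera("wrist"); cv2.imwrite("pics/w5.png",p["color"])
```

```text
clk 12.4 tcp rail [ 19.3 -18.9 163.4] F [-1.  -0.9 -0.1] open 47.3
tool axes in world [[0.01, 0.233, 0.972], [0.008, 0.972, -0.233], [-1.0, 0.01, 0.008]]
tool y rail deg 89.8
twist -0.0014 deg 0.2 j7 1.4768068897901545
(19.4, -20, 120) -> [ 0.1448 -0.0051 -0.0009]
(19.4, -20, 71.3) -> [ 0.3071 -0.0067 -0.0022]
```

View pics/s5.png

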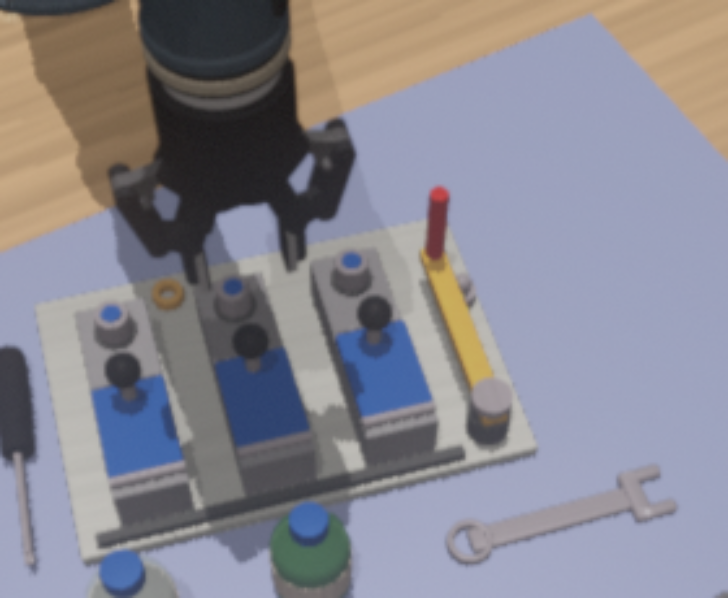

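View pics/w5.png

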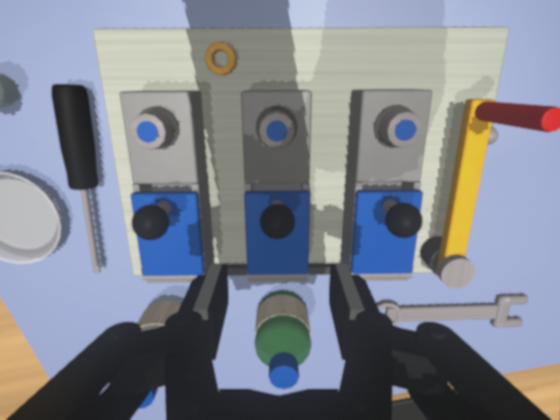

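move_arm([
  [[-0.1,0.1,-0.006,-0.002,0],[-0.1,0.2,-0.007,-0.002,0],[-0.1,0.28,-0.007,-0.002,0],[-0.1,0.313,-0.007,-0.002,0],[-0.1,0.313,-0.007,-0.002,0],[1,0.313,-0.007,-0.002,0],[1,0.313,-0.007,-0.002,0],[1,0.313,-0.007,-0.002,0],[1,0.313,-0.007,-0.002,0],[1,0.313,-0.007,-0.002,0]],
])

```text
clock: 13.5
tcp_pos: [541.7, -67.2, 71.2]
orientation: [0.196, 1.552, -0.178]
wrist_force: [-0.1, 4.8, 2.4]
opening: 21.0
```

Run:
```python
from h import *
go([])
s=monitor.state();M=R.from_rotvec(s["orientation"]).as_matrix()
for a in np.linspace(0,.785,9)[1:]:
    f=np.radians(147.65)-a if 0 else np.pi-np.arctan2(38,60)-a; r=np.hypot(60,38)
    d=(r*np.cos(f)+60, r*np.sin(f)-38); w=np.array([c_*d[0],s_*d[0],d[1]])
    print(round(a,2),np.round(d,1),(M.T@w/300).round(4))
p=vision.camera("scene"); cv2.imwrite("pics/s6.png",cv2.resize(p["color"][60:290,150:430],None,fx=2.6,fy=2.6))
```

```text
clk 13.5 tcp rail [ 19.1 -20.4  71.2] F [-0.1  4.8  2.4] open 21.0
tool axes in world [[0.012, 0.236, 0.972], [0.01, 0.972, -0.236], [-1.0, 0.012, 0.01]]
tool y rail deg 89.6
0.1 [4.  5.7] [-0.0189  0.0003  0.0136]
0.2 [ 8.6 11. ] [-0.0363  0.0007  0.0289]
0.29 [13.6 15.8] [-0.0521  0.001   0.0459]
0.39 [19.1 20.1] [-0.0662  0.0013  0.0643]
0.49 [25.  23.8] [-0.0785  0.0016  0.084 ]
0.59 [31.2 26.9] [-0.0887  0.0019  0.1049]
0.69 [37.7 29.4] [-0.0969  0.0021  0.1266]
0.78 [44.4 31.3] [-0.1028  0.0024  0.1491]
```

View pics/s6.png

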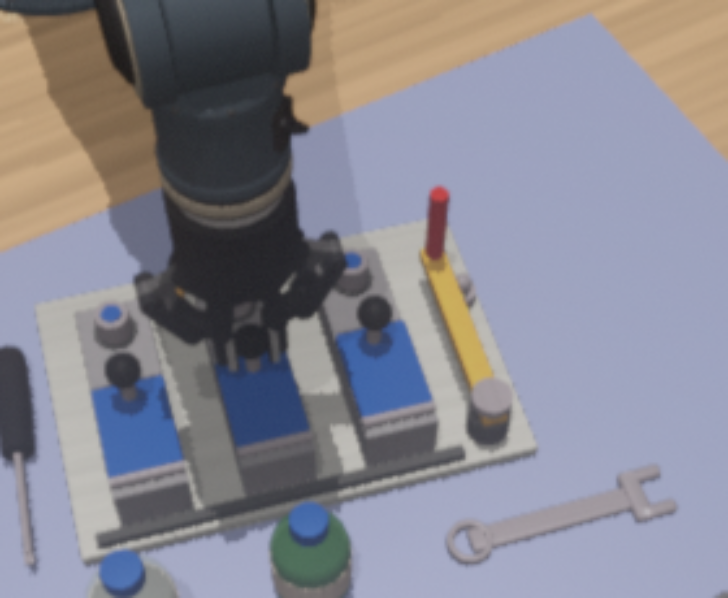

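move_arm([
  [[1,-0.01,0,0.007,0],[1,-0.019,0,0.014,0],[1,-0.028,0,0.021,0],[1,-0.036,0.001,0.029,0],[1,-0.044,0.001,0.037,0],[1,-0.052,0.001,0.046,0],[1,-0.052,0.001,0.046,0]],
])

```text
clock: 14.25
tcp_pos: [555.1, -70.2, 87.0]
orientation: [0.197, 1.552, -0.179]
wrist_force: [0.7, 2.2, -6.4]
opening: 20.7
```

Run:
```python
from h import *
go([])
p=vision.camera("scene"); cv2.imwrite("pics/s7.png",cv2.resize(p["color"][60:290,150:430],None,fx=2.6,fy=2.6))
```

```text
clk 14.25 tcp rail [ 32.8 -20.4  87. ] F [ 0.7  2.2 -6.4] open 20.7
tool axes in world [[0.012, 0.237, 0.971], [0.01, 0.971, -0.237], [-1.0, 0.013, 0.009]]
tool y rail deg 89.5
```

View pics/s7.png

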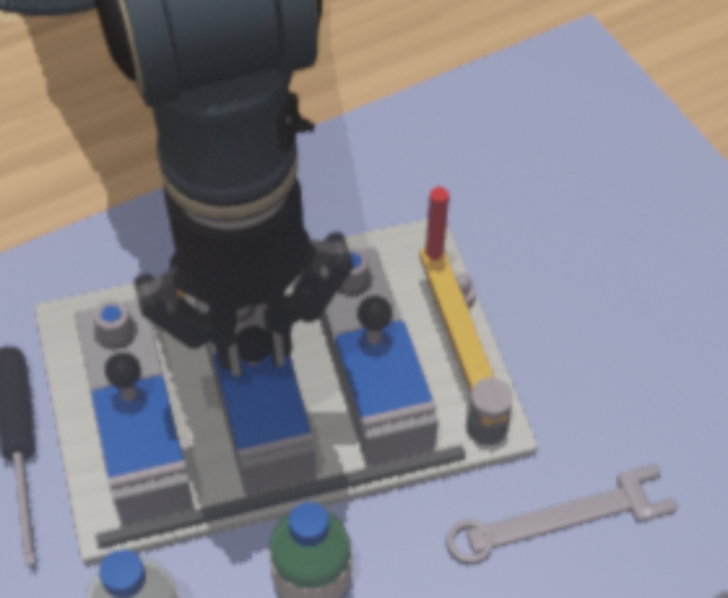

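move_arm([
  [[1,-0.007,0,0.009,0],[1,-0.014,0,0.018,0],[1,-0.02,0.001,0.028,0],[1,-0.026,0.001,0.038,0],[1,-0.032,0.001,0.048,0],[1,-0.037,0.001,0.059,0],[1,-0.037,0.001,0.059,0]],
])

```text
clock: 15.0
tcp_pos: [573.3, -74.6, 97.4]
orientation: [0.193, 1.55, -0.178]
wrist_force: [6.0, 0.7, -17.1]
opening: 20.8
```

Run:
```python
from h import *
go([(19.1+44.4,-20.4,71.2+31.3)])
p=vision.camera("scene"); cv2.imwrite("pics/s8.png",cv2.resize(p["color"][60:290,150:430],None,fx=2.6,fy=2.6))
p=vision.camera("wrist"); cv2.imwrite("pics/w8.png",p["color"])
```

```text
clk 15.0 tcp rail [ 51.5 -20.4  97.4] F [  6.    0.7 -17.1] open 20.8
tool axes in world [[0.014, 0.234, 0.972], [0.008, 0.972, -0.234], [-1.0, 0.011, 0.011]]
tool y rail deg 89.7
(63.5, -20.4, 102.5) -> [-0.0166  0.0006  0.0401]
```

View pics/s8.png

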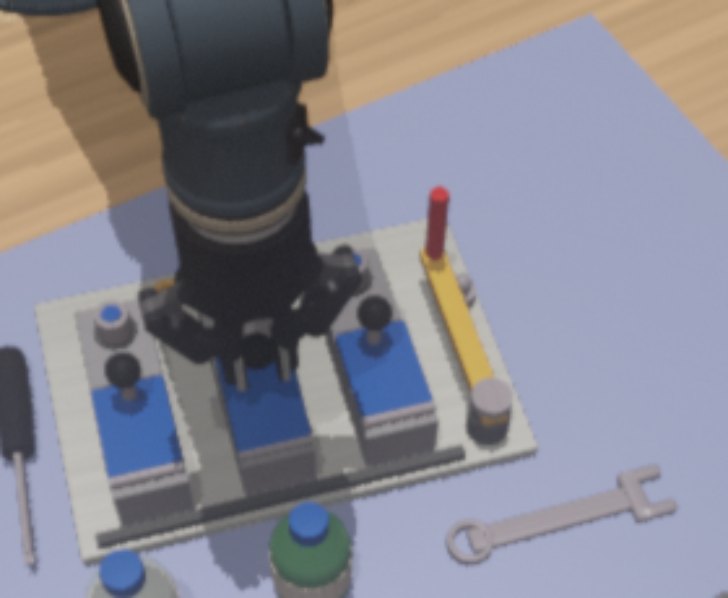

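View pics/w8.png

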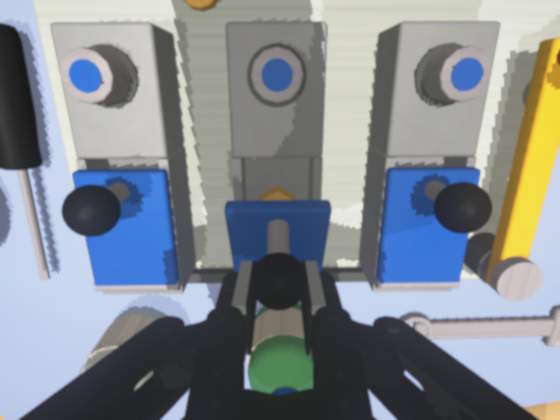

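move_arm([
  [[1,-0.004,0,0.012,0],[1,-0.007,0,0.023,0],[1,-0.009,0,0.034,0],[1,-0.011,0,0.042,0],[1,-0.011,0,0.042,0],[1,-0.011,0,0.042,0]],
])

```text
clock: 15.7
tcp_pos: [585.5, -78.0, 101.5]
orientation: [0.193, 1.549, -0.178]
wrist_force: [-0.2, 0.2, -0.9]
opening: 0.3
```

```bash
cat > ov.py <<'E'
from h import *
go([])
for n in ["scene","wrist"]:
    p=vision.camera(n); im=p["color"]
    r=cv2.resize(im,None,fx=1.4,fy=1.4)
    # predicted front-edge corners of middle cap at several angles; cap front edge: hinge x=79.4,z=52; 
    for a,col in ((.6,(0,255,255)),(.785,(0,255,0)),(.95,(0,0,255))):
        L=[]
        for dy in(-25,25):
            # cap top front edge: 71 long from hinge, top 60
            dx,dz=-71,8; f=np.arctan2(dz,dx)-a; q=np.hypot(dx,dz)
            L.append(rw(79.4+q*np.cos(f),-20+dy,52+q*np.sin(f)))
        u=(proj(p,L)*1.4).round().astype(int); cv2.line(r,tuple(map(int,u[0])),tuple(map(int,u[1])),col,1)
    cv2.imwrite(f"pics/ov_{n}.png",r)
E
python3 ov.py
```

```text
clk 15.7 tcp rail [ 64.2 -20.9 101.5] F [-0.2  0.2 -0.9] open 0.3
tool axes in world [[0.014, 0.234, 0.972], [0.008, 0.972, -0.235], [-1.0, 0.011, 0.012]]
tool y rail deg 89.7
```

View pics/ov_wrist.png

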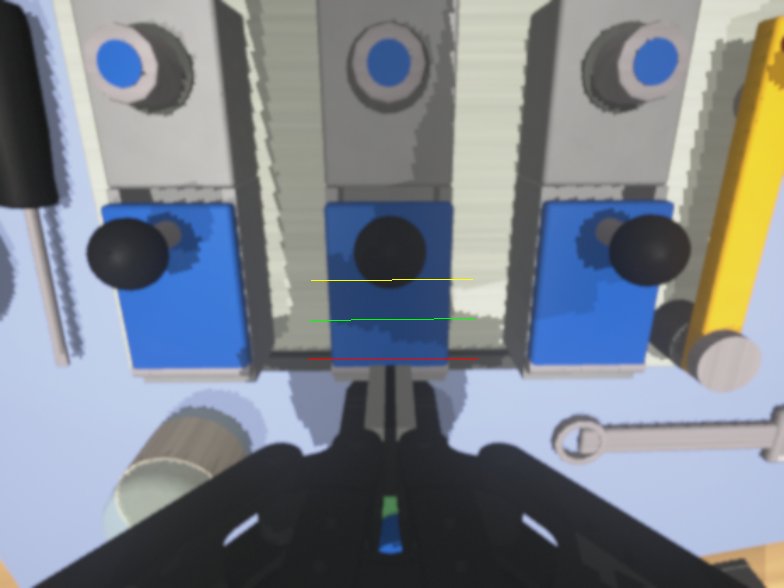

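View pics/ov_scene.png

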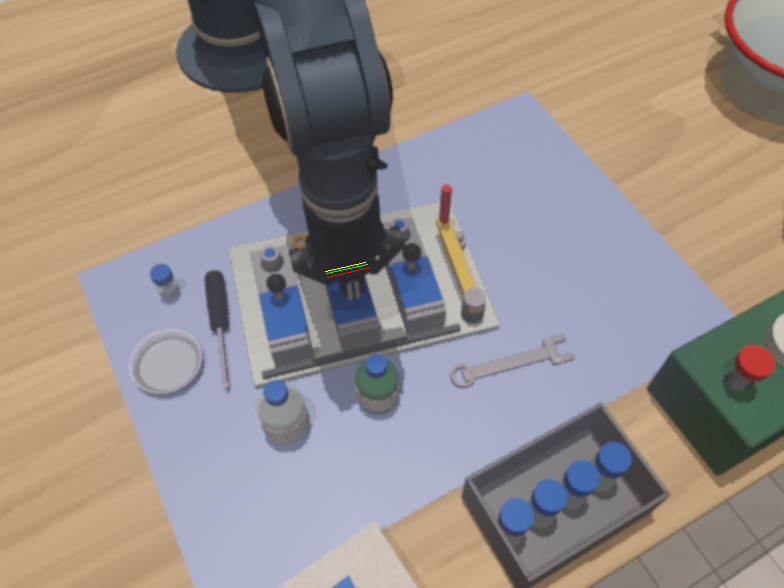

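Run:
```python
from h import *
s=monitor.state();p=vision.camera("wrist")
M=R.from_rotvec(s["orientation"]).as_matrix();C=R.from_rotvec(p["orientation"]).as_matrix()
rel=M.T@C; t=M.T@(p["eye"]-s["tcp_pos"])
M8=R.from_rotvec([0.193,1.55,-.178]).as_matrix(); tc=np.array([573.3,-74.6,97.4])
q=dict(p); q["orientation"]=R.from_matrix(M8@rel).as_rotvec(); q["eye"]=tc+M8@t
for off in (0,5,10,15,18.7,22,25): print("along tool -x",off,proj(q,tc-M8[:,0]*off).round(0))
r=np.hypot(60,38)
for a in np.arange(.4,.75,.05):
    f=np.pi-np.arctan2(38,60)-a; P=rw(79.4+r*np.cos(f),-20,52+r*np.sin(f))
    e=[]
    for dy in(-25,25):
        g=np.arctan2(8,-71)-a; l=np.hypot(71,8); e.append(rw(79.4+l*np.cos(g),-20+dy,52+l*np.sin(g)))
    print(round(a,2),"ball",proj(q,P).round(0),"in tool",(M8.T@(P-tc)).round(1),"edge",proj(q,e).round(0).tolist())
```

```text
along tool -x 0 [[279. 280.]]
along tool -x 5 [[279. 286.]]
along tool -x 10 [[279. 292.]]
along tool -x 15 [[279. 298.]]
along tool -x 18.7 [[279. 303.]]
along tool -x 22 [[279. 308.]]
along tool -x 25 [[279. 313.]]
0.4 ball [[280. 270.]] in tool [-13.1   0.5 -12.5] edge [[225.0, 203.0], [333.0, 202.0]]
0.45 ball [[280. 279.]] in tool [-15.    0.5  -9.5] edge [[224.0, 209.0], [334.0, 208.0]]
0.5 ball [[280. 288.]] in tool [-16.8   0.6  -6.4] edge [[223.0, 216.0], [334.0, 215.0]]
0.55 ball [[280. 296.]] in tool [-18.4   0.6  -3.2] edge [[223.0, 223.0], [335.0, 222.0]]
0.6 ball [[280. 305.]] in tool [-19.8   0.7   0. ] edge [[222.0, 230.0], [336.0, 229.0]]
0.65 ball [[280. 314.]] in tool [-21.1   0.7   3.3] edge [[222.0, 237.0], [337.0, 236.0]]
0.7 ball [[280. 322.]] in tool [-22.2   0.7   6.7] edge [[221.0, 245.0], [338.0, 244.0]]
```

Run:
```python
from h import *
s=monitor.state();p=vision.camera("wrist");print("pitch axis",R.from_rotvec(s["orientation"]).as_matrix()[:,0])
for n,y in(("L",65),("M",-20),("R",-105)):
    print(n,proj(p,[rw(19.4,y,90),rw(-38.6,y,74)]).round(1).tolist())
print("tcp",proj(p,[s["tcp_pos"],s["tcp_pos"]+[0,0,18.7]]))
e=[rw(79.4-71,-20+d,60) for d in(-25,25)];print("edge",proj(p,e).round(1).tolist())
h=[rw(79.4,-20+d,60) for d in(-25,25)];print("rear",proj(p,h).round(1).tolist())
cv2.imwrite("pics/w9.png",p["color"])
t=vision.camera("scene");cv2.imwrite("pics/s9.png",cv2.resize(t["color"][120:290,150:350],None,fx=3.5,fy=3.5))
```

```text
pitch axis [ 0.01345211  0.00825312 -0.99987546]
L [[465.4, 180.3], [469.9, 43.9]]
M [[279.1, 182.0], [277.9, 45.1]]
R [[91.1, 183.7], [84.2, 46.2]]
tcp [[278.51085655 279.72878962]
 [279.01563253 303.82932846]]
edge [[230.6, 146.7], [325.8, 145.9]]
rear [[236.9, 266.1], [321.0, 265.2]]
```

View pics/w9.png

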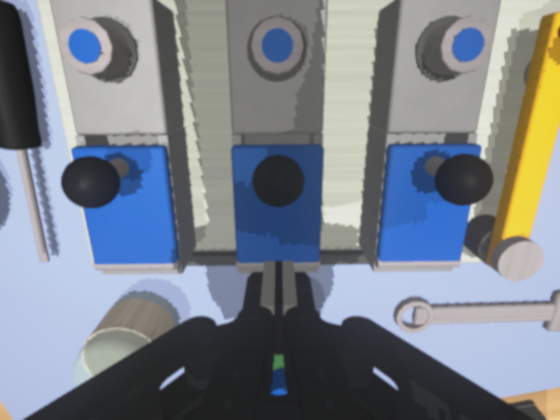

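View pics/s9.png

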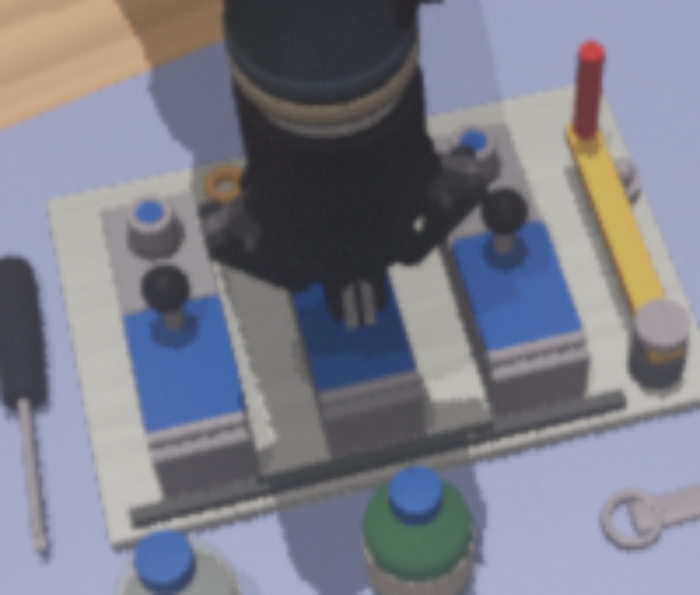

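move_arm([
  [[1,-0.12,0,0,0],[1,-0.23,0,0,0.04],[0.05,-0.23,0,-0.08,0.1],[0.05,-0.23,0.003,-0.15,0.15],[0.05,-0.23,0.003,-0.15,0.5],[0.05,-0.23,0.003,-0.15,0.5],[0.05,-0.23,0.003,-0.15,0.5],[0.05,-0.23,0.003,-0.15,0.5],[0.05,-0.23,0.003,-0.15,0.5],[0.05,-0.23,0.003,-0.15,0.5],[0.05,-0.23,0.003,-0.15,0.5],[0.05,-0.23,0.003,-0.15,0.5]],
])

```text
clock: 17.15
tcp_pos: [540.4, -66.6, 169.2]
orientation: [1.398, 1.084, -1.371]
wrist_force: [-0.8, -0.4, -0.1]
opening: 40.6
```

Run:
```python
from h import *
go([(19.4,-20,120),(19.4,-20,70)],0)
print(monitor.state()["joints"].round(2))
```

```text
clk 17.15 tcp rail [ 17.7 -20.1 169.2] F [-0.8 -0.4 -0.1] open 40.6
tool axes in world [[0.013, 0.971, -0.239], [0.008, -0.239, -0.971], [-1.0, 0.011, -0.011]]
tool y rail deg -0.6
twist -0.0031 deg 0.6 j7 0.05070841070176955
(19.4, -20, 120) -> [0.1642 0.0039 0.0013]
(19.4, -20, 70) -> [0.3308 0.0021 0.0032]
[-0.4   0.35  0.56  1.95 -0.25  0.9   0.05]
```

move_arm([
  [[0.05,0.1,0.004,0.001,0],[0.05,0.2,0.003,0.002,0],[0.05,0.28,0.003,0.003,0],[0.05,0.322,0.002,0.003,0],[0.05,0.322,0.002,0.003,0]],
])

```text
clock: 17.65
tcp_pos: [540.9, -66.6, 71.3]
orientation: [1.396, 1.086, -1.373]
wrist_force: [0.2, 0.4, 0.3]
opening: 40.7
```

move_arm([
  [[1,0,0,0,0],[1,0,0,0,0],[1,0,0,0,0],[1,0,0,0,0]],
])

```text
clock: 18.05
tcp_pos: [542.2, -67.0, 72.2]
orientation: [1.397, 1.083, -1.371]
wrist_force: [3.2, -1.5, -1.3]
opening: 21.3
```

Run:
```python
from h import *
go([(19.4,-20,120),(19.4,-20,70)],0)
p=vision.camera("wrist");cv2.imwrite("pics/w10.png",p["color"])
t=vision.camera("scene");cv2.imwrite("pics/s10.png",cv2.resize(t["color"][120:290,150:350],None,fx=3.5,fy=3.5))
```

```text
clk 18.05 tcp rail [ 19.6 -20.1  72.2] F [ 3.2 -1.5 -1.3] open 21.3
tool axes in world [[0.013, 0.971, -0.239], [0.008, -0.239, -0.971], [-1.0, 0.011, -0.01]]
tool y rail deg -0.6
twist -0.0031 deg 0.6 j7 0.14943622544453694
(19.4, -20, 120) -> [-0.1593  0.0011 -0.0021]
(19.4, -20, 70) -> [ 0.0074 -0.0006 -0.0003]
```

View pics/w10.png

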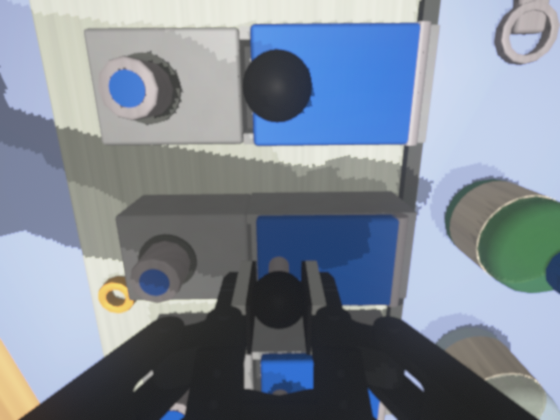

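View pics/s10.png

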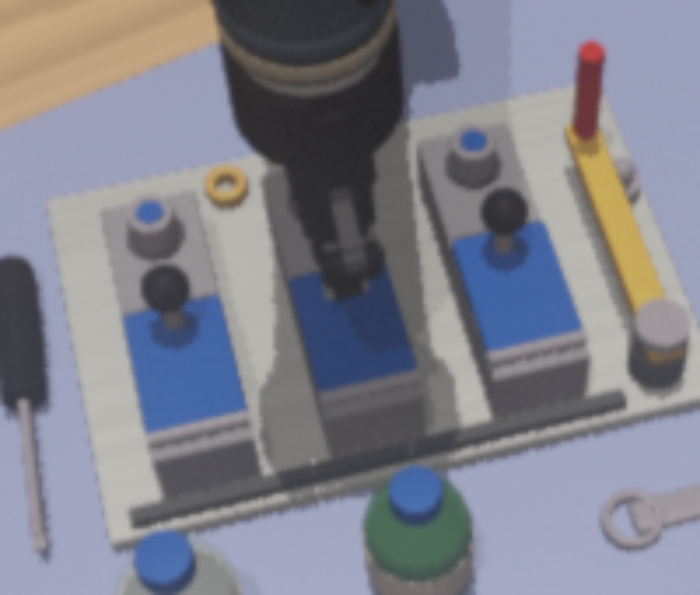

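move_arm([
  [[1,-0.01,0.006,0,0],[1,-0.019,0.013,0,0],[1,-0.028,0.021,0,0],[1,-0.037,0.029,0,0],[1,-0.045,0.037,0,0],[1,-0.053,0.045,0,0],[1,-0.053,0.045,0,0]],
])

```text
clock: 18.85
tcp_pos: [551.9, -69.3, 87.2]
orientation: [1.394, 1.09, -1.376]
wrist_force: [-5.7, 2.0, -8.0]
opening: 21.0
```

```bash
cat > ck.py <<'E'
from h import *
import sys
go([(19.6+44.4,-20.1,72.2+32)])
p=vision.camera("wrist");r=cv2.resize(p["color"],None,fx=1.4,fy=1.4)
for a,col in ((0.3,(255,0,255)),(.6,(0,255,255)),(.785,(0,255,0)),(.95,(0,0,255))):
    g=np.arctan2(8,-71)-a; l=np.hypot(71,8)
    u=(proj(p,[rw(79.4+l*np.cos(g),-20+dy,52+l*np.sin(g)) for dy in(-25,25)])*1.4).round().astype(int)
    cv2.line(r,tuple(map(int,u[0])),tuple(map(int,u[1])),col,1)
cv2.imwrite(sys.argv[1],r)
E
python3 ck.py pics/w11.png
```

```text
clk 18.85 tcp rail [ 29.5 -20.2  87.2] F [-5.7  2.  -8. ] open 21.0
tool axes in world [[0.005, 0.971, -0.239], [0.01, -0.239, -0.971], [-1.0, 0.003, -0.011]]
tool y rail deg -0.6
(64.0, -20.1, 104.2) -> [-0.0564  0.115  -0.0021]
```

View pics/w11.png

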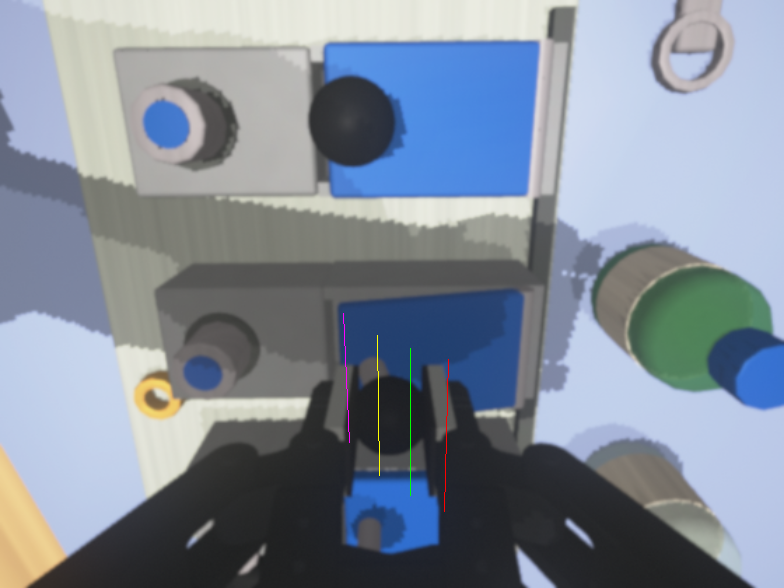

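move_arm([
  [[1,-0.008,0.012,0,0],[1,-0.013,0.022,0,0],[1,-0.018,0.032,-0.001,0],[1,-0.025,0.044,-0.001,0],[1,-0.032,0.056,-0.001,0],[1,-0.038,0.068,-0.001,0],[1,-0.038,0.072,-0.001,0],[1,-0.038,0.072,-0.001,0]],
])

```text
clock: 19.7
tcp_pos: [564.6, -72.2, 99.6]
orientation: [1.389, 1.11, -1.389]
wrist_force: [-24.4, 6.9, 20.1]
opening: 20.6
```

```bash
python3 ck.py pics/w12.png
```

```text
clk 19.7 tcp rail [ 42.5 -20.   99.6] F [-24.4   6.9  20.1] open 20.6
tool axes in world [[-0.014, 0.971, -0.238], [0.018, -0.238, -0.971], [-1.0, -0.018, -0.014]]
tool y rail deg -0.5
(64.0, -20.1, 104.2) -> [-0.0164  0.0713 -0.0007]
```

View pics/w12.png

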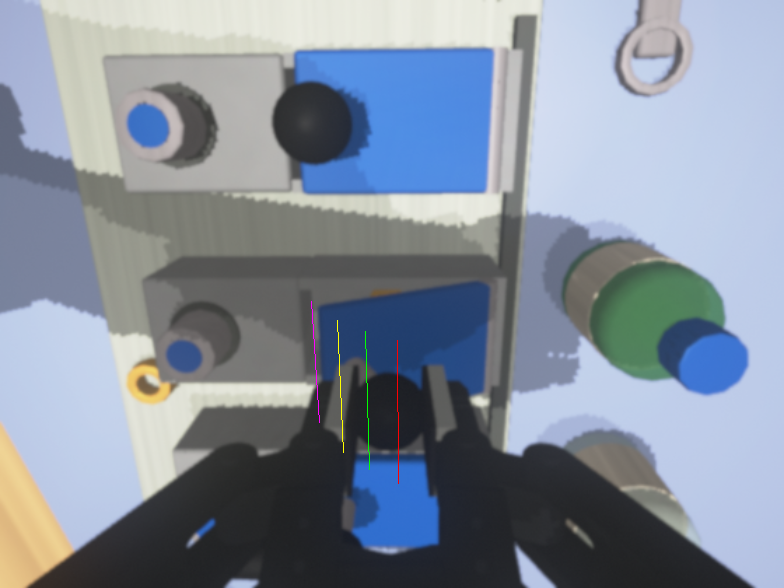

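move_arm([
  [[0.37,0,0.003,0,0],[0.37,0,0.003,0,0],[0.37,0,0.003,0,0]],
])

```text
clock: 20.05
tcp_pos: [567.3, -72.9, 101.5]
orientation: [1.391, 1.106, -1.385]
wrist_force: [-3.8, 1.4, 3.8]
opening: 26.9
```

```bash
python3 ck.py pics/w13.png
```

```text
clk 20.05 tcp rail [ 45.4 -20.1 101.5] F [-3.8  1.4  3.8] open 26.9
tool axes in world [[-0.01, 0.971, -0.238], [0.018, -0.238, -0.971], [-1.0, -0.013, -0.015]]
tool y rail deg -0.5
(64.0, -20.1, 104.2) -> [-0.0099  0.062  -0.0009]
```

View pics/w13.png

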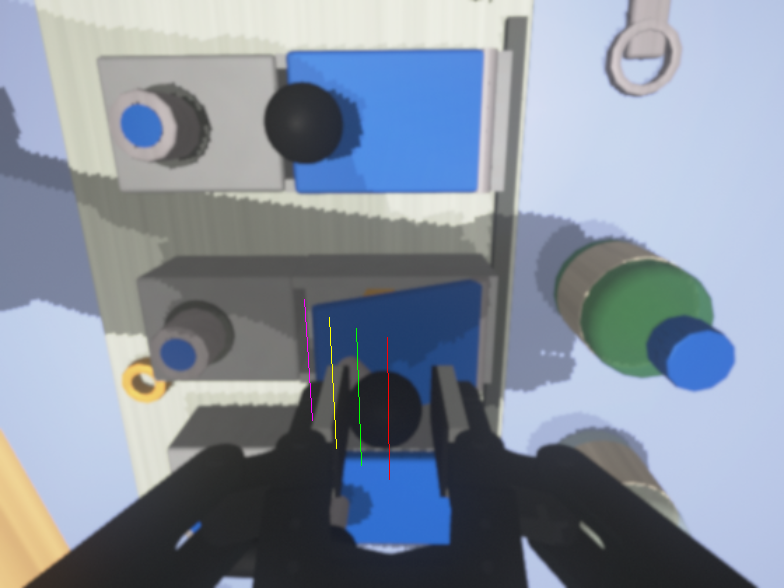

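move_arm([
  [[0.37,-0.002,0.012,0,0],[0.37,-0.004,0.024,0,0],[0.37,-0.007,0.036,-0.001,0],[0.37,-0.01,0.048,-0.001,0],[0.37,-0.012,0.058,-0.001,0],[0.37,-0.012,0.058,-0.001,0]],
])

```text
clock: 20.7
tcp_pos: [580.2, -75.9, 107.2]
orientation: [1.389, 1.118, -1.392]
wrist_force: [-19.8, 4.4, 31.1]
opening: 27.0
```

```bash
python3 ck.py pics/w14.png
```

```text
clk 20.7 tcp rail [ 58.6 -20.1 107.2] F [-19.8   4.4  31.1] open 27.0
tool axes in world [[-0.02, 0.971, -0.238], [0.023, -0.238, -0.971], [-1.0, -0.025, -0.017]]
tool y rail deg -0.5
(64.0, -20.1, 104.2) -> [ 0.0095  0.0183 -0.0001]
```

View pics/w14.png

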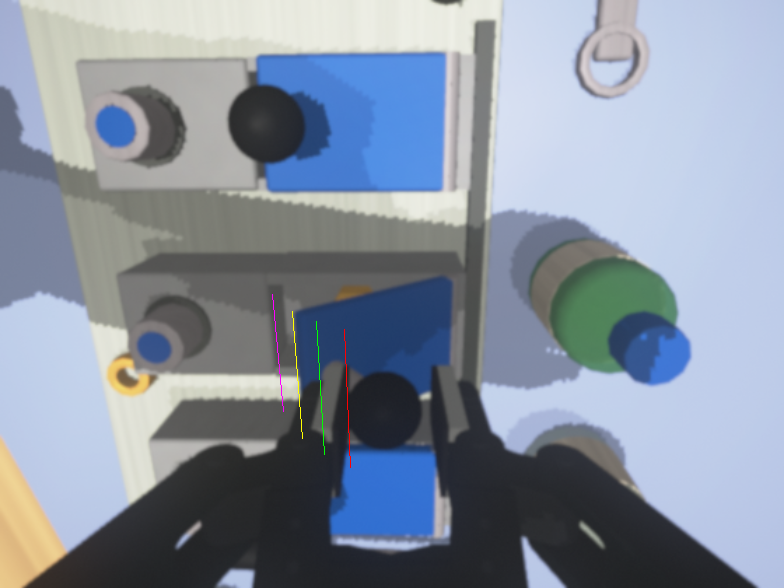

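move_arm([
  [[0.37,-0.012,0,0,0],[0.37,-0.016,0.0,0,0],[0.37,-0.018,0.008,0,0],[0.37,-0.02,0.016,0,0],[0.37,-0.02,0.022,0,0],[0.37,-0.02,0.022,0,0]],
])

```text
clock: 21.35
tcp_pos: [587.4, -77.7, 114.0]
orientation: [1.39, 1.118, -1.392]
wrist_force: [-5.5, 1.4, 11.5]
opening: 27.0
```

```bash
python3 ck.py pics/w15.png
```

```text
clk 21.35 tcp rail [ 66.  -20.3 114. ] F [-5.5  1.4 11.5] open 27.0
tool axes in world [[-0.02, 0.971, -0.238], [0.023, -0.238, -0.971], [-1.0, -0.025, -0.018]]
tool y rail deg -0.5
(64.0, -20.1, 104.2) -> [ 0.0327 -0.0057  0.0001]
```

View pics/w15.png

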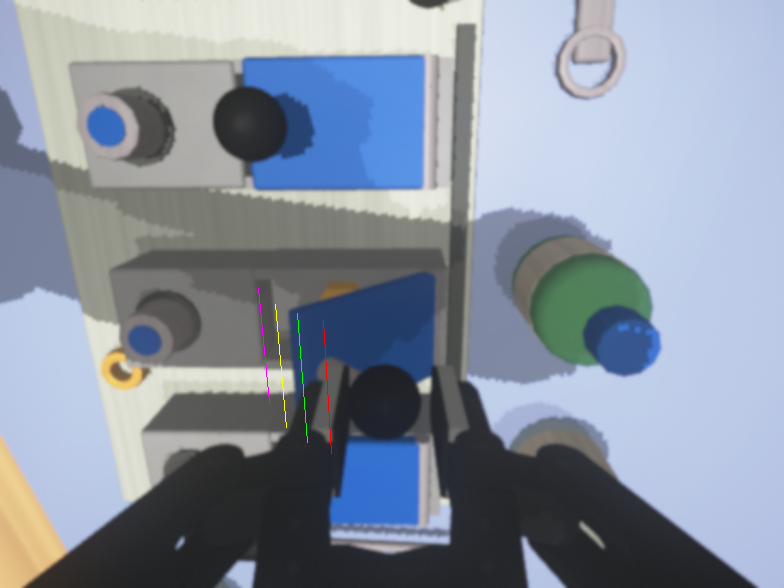

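move_arm([
  [[0.42,0,0.005,0,0],[0.45,0,0.007,0,0],[0.45,0,0.007,0,0],[0.45,0,0.007,0,0]],
])

```text
clock: 21.8
tcp_pos: [589.6, -78.3, 115.1]
orientation: [1.39, 1.119, -1.392]
wrist_force: [-6.8, 2.0, 14.1]
opening: 24.0
```

```bash
python3 ck.py pics/w16.png
python3 - <<'E'
from h import *
t=vision.camera("scene");cv2.imwrite("pics/s16.png",cv2.resize(t["color"][100:310,130:410],None,fx=2.7,fy=2.7))
E
```

```text
clk 21.8 tcp rail [ 68.3 -20.3 115.1] F [-6.8  2.  14.1] open 24.0
tool axes in world [[-0.02, 0.971, -0.238], [0.024, -0.238, -0.971], [-1.0, -0.026, -0.019]]
tool y rail deg -0.5
(64.0, -20.1, 104.2) -> [ 0.0368 -0.0133  0.0002]
```

View pics/w16.png

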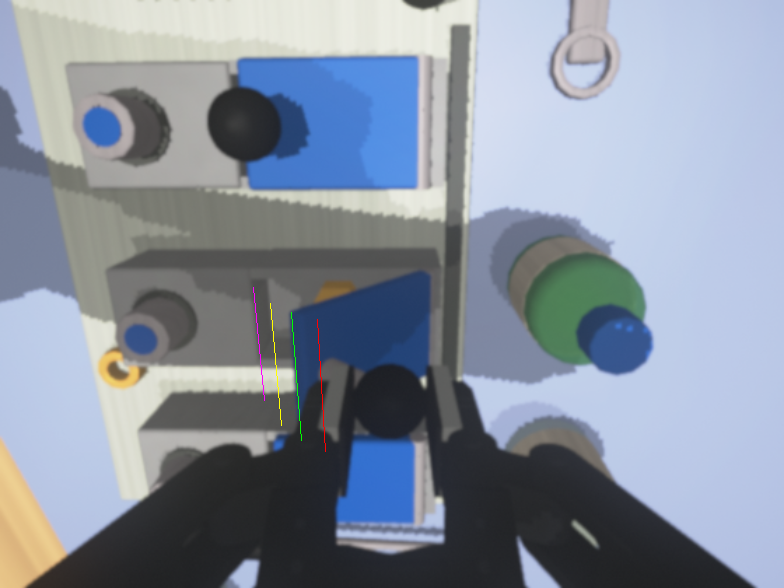

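View pics/s16.png

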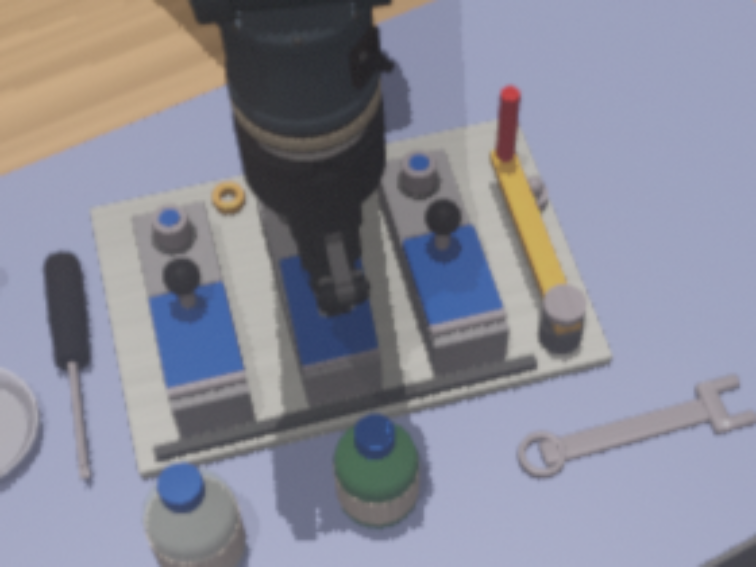

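move_arm([
  [[0.46,0,0,0,0],[0.46,0,0,0,0],[0.46,0,0,0,0],[0.46,0,0,0,0]],
])

```text
clock: 22.3
tcp_pos: [589.4, -78.2, 115.2]
orientation: [1.389, 1.121, -1.393]
wrist_force: [-5.4, 0.4, 7.6]
opening: 23.4
```

```bash
python3 ck.py pics/w17.png
```

```text
clk 22.3 tcp rail [ 68.  -20.2 115.2] F [-5.4  0.4  7.6] open 23.4
tool axes in world [[-0.022, 0.971, -0.238], [0.025, -0.238, -0.971], [-0.999, -0.027, -0.019]]
tool y rail deg -0.5
(64.0, -20.1, 104.2) -> [ 0.0372 -0.0124  0.0004]
```

move_arm([
  [[0.46,0,0,0,0],[0.46,0,0,0,0],[0.46,0,0,0,0],[0.46,0,0,0,0],[0.46,0,0,0,0],[0.46,0,0,0,0],[0.46,0,0,0,0],[0.46,0,0,0,0],[0.46,0,0,0,0],[0.46,0,0,0,0]],
])

```text
clock: 23.35
tcp_pos: [589.3, -78.2, 115.3]
orientation: [1.389, 1.122, -1.394]
wrist_force: [-5.8, 2.3, 6.9]
opening: 23.3
```

```bash
python3 ck.py pics/w18.png
python3 - <<'E'
from h import *
t=vision.camera("top");cv2.imwrite("pics/t18.png",cv2.resize(t["color"][100:330,160:440],None,fx=2.6,fy=2.6))
print(np.abs(monitor.state()["joint_velocities"]).max())
E
```

```text
clk 23.35 tcp rail [ 67.9 -20.3 115.3] F [-5.8  2.3  6.9] open 23.3
tool axes in world [[-0.023, 0.971, -0.238], [0.025, -0.238, -0.971], [-0.999, -0.029, -0.019]]
tool y rail deg -0.5
(64.0, -20.1, 104.2) -> [ 0.0373 -0.012   0.0003]
0.002199845054523593
```

View pics/w18.png

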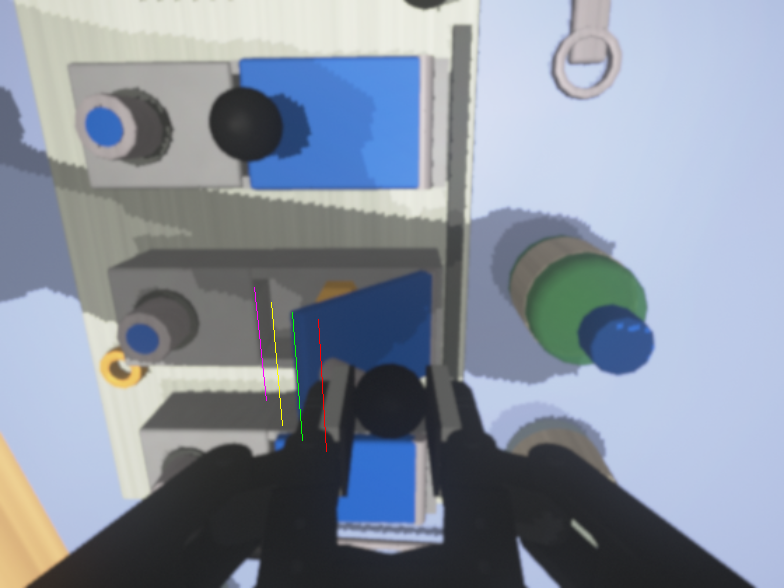

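View pics/t18.png

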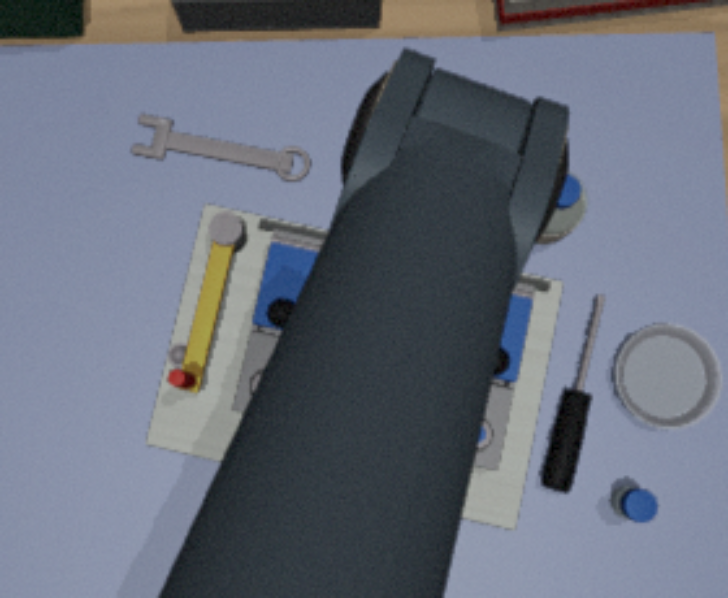

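```bash
python3 -c "
from station import job;print(job.sign_off())"
```

```text
the job is handed in; nothing more can be done
None
```

I shut the keeper bar, found that the middle bolt is the loose one, and handed in with its cap held open at about 45°.

- **Keeper bar:** I swung it past the detent and pressed it against its stop; it stopped moving under about 16 N. The last top picture shows it lying along the rail with the detent ball behind it.
- **Bolt taps:** The middle bolt sank 4.6 mm at about 1.3 N. The left one held at 17 N and the right one at 22 N, each giving about 1 mm or less. All caps were shut at the time.
- **Cap lift:**
  - **First try failed:** gripping the ball from the sides, it slipped out of the pads at about 0.45 rad and the cap fell shut.
  - **Second try:** I gripped the ball front to back. Forces reached about 37 N when the front finger met the stem, so I opened the jaws slightly, went higher and finished from there.
- **Final checks:**
  - **Hold:** The cap edge sits on the 45° line in the wrist picture. The cap stayed still through the last 1.5 s, with about 9 N at the wrist. The ball is held with the jaws only lightly closed (23.3 mm), not at full grip.
  - **Surroundings:** The other two caps were never lifted. The bystanders look unmoved, though I checked that by eye only and the arm hid some of them from the top camera.

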